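# Shut the drawer and hold a resin blank in the lamp beam by its frosted edges

## Task

I am about to check the tall wood-footed resin blank for bubbles. First push the open drawer of the little chest fully shut, since it stands in the lamp's beam; then pick the blank up by its two narrow frosted edges only, never laying a finger on the polished broad faces, and hold it upright in the beam, resin part centred, polished faces square to the light, about 10 cm in front of the lamp's lens. Finish while still holding it there, steady and carried by the gripper alone, without knocking the lamp or shifting anything else on the bench.

Things in the scene. Friction and masses are not known exactly. Their poses are not given: they have to be found in the camera images.
- blank: Tall loose block on the bench, right of the robot: 48 mm along own x, 30 mm along own y, 80 mm high, about 125 g. Origin: underside centre. Lowest 28 mm dark wood, then 52 mm clear pale resin, its top sawn. Narrow edges facing own +x and -x (24 mm wide, 48 mm apart): sawn, frosted, to be gripped. Broad faces facing own +y and -y: polished, not to be touched. Two low resin offcuts stand near it.
- blank_window (a point): Centre of the blank's resin part, on its axis, 54 mm above the underside; axes as blank. The frosted edges run from 28 to 80 mm above the underside. The resin's upright corners are cut back 3 mm, so a flat pad pressed on a frosted edge stays clear of the polished faces. Normal friction: a grip of 40 N holds it without slip.
- lamp: Fixed LED spot lamp, left of the chest's front: round dark base 160 mm across (origin: centre of its underside), upright rod at the origin 12 mm thick, 385 mm high; aluminium bell-shaped head 76 mm across at its mouth, 110 mm long, its axis level, 135 mm above the bench. Shines along its own -y (at yaw 0, to the robot's right). A tightening knob sticks out 42 mm to own +x at head height.
- lamp_lens (a point): Centre of the lamp's round lens (64 mm across), 160 mm from the rod along own -y, 135 mm above the bench. Axes as lamp. The beam runs level from here along own -y; the blank's resin centre belongs on it, about 100 mm from here.
- chest: Fixed low red-brown wooden chest: 200 mm deep (own x), 280 mm wide (own y), 175 mm high; its top overhangs 6 mm at the sides only. Origin: centre of its underside. Front faces own -x, 100 mm from the origin. Two drawers, one above the other, each with a wooden knob; the lower is fixed, the upper stands open. The beam passes roughly 110 mm in front of the chest's front, nearly parallel to it.
- drawer_front (a point): Centre of the outer front face of the upper drawer (it moves with the drawer): the front board is 252 mm wide, 64 mm high, upright, its centre 129 mm above the bench; axes as chest. A round knob 22 mm across sticks out 22 mm from this point towards own -x.
- drawer (a joint): How far the upper drawer is pulled out, m: 0 is fully shut (front flush with the chest), at most 0.16, larger is farther out towards the chest's own -x. It slides with about 1.5 N of friction plus 8 N per m/s and stays where it is left; it weighs about 0.7 kg with the wood pieces in it.
- short_block: Low resin offcut on the bench, 48 x 30 mm, 26 mm high. Origin: centre of its underside. Leave it alone.
- puck: Round resin disc on the bench, 52 mm across, 22 mm high. Origin: centre of its underside. Leave it alone.
- mallet: Wooden mallet lying on its side: round head 72 mm across and 95 mm long (own x from 60 to 155 mm), handle along own x from -88 to 62 mm, its axis 36 mm up. Origin: on the bench under the handle. Leave it alone.
- gouge: Carving gouge lying along its own x, 245 mm long, 25 mm high, handle to -x from the origin, blade to +x. Leave it alone.
- oilstone: Sharpening stone in a wooden tray, 150 x 50 mm, 26 mm high. Origin: centre of its underside. Leave it alone.
- billet: Plain wood billet, 120 x 55 mm, 45 mm high. Origin: centre of its underside. Leave it alone.
- glue_bottle: White closed bottle, 56 mm across, 150 mm high. Origin: centre of its underside. Leave it alone.
Mind the look-alikes: they are no part of the job. Leave any green or purple look-alike of the blank alone.

How it is judged:
By the outcome, as a careful person would: the job done as asked, in the order asked, and still so for the second after the job is handed in, while the arm keeps its last pose, push and grip.
It also fails if it takes over 51 s, if anything falls off the work surface, if the arm or the gripper's body presses on something with over 40 N, if the wrist force passes 120 N, or if a joint passes its speed limit or range.

## Robot

A 6-joint arm with a two-finger parallel gripper is mounted at the origin on the work surface. World frame = base frame: x ahead of the robot, y to its left, z up, the work surface at z = 0. Lengths are in m, angles in degrees, forces in N, time in s.
With the tool pointing down it reaches from about 0.325 to 0.775 m from the base axis. Payload 5.5 kg.
Tool frame: the origin (TCP) lies at the centre of the arm's flange, where the gripper is bolted on; the fingertips stand 182 mm ahead of it and the grasp point (between the pads) lies 163 mm ahead of it; z points along the fingers, y is the line along which they close (so a half turn about z gives the same grasp; the last joint's range is limited). The gripper opens to 88 mm and grips with 3 to 60 N. Pads are 20 mm wide; open, the fingers measure 115 mm over their backs; the gripper's body (75 mm by 178 mm) begins 61 mm behind the grasp point.
Start: joints at [69.861, 5.22, 70.514, -0, 104.267, -3.249], TCP at [0.174, 0.574, 0.405] pointing down, gripper open.
Joint ranges: [-164.24, 164.24], [-49.07, 125.15], [9.68, 141.18], [-86.29, 266.29], [3.28, 154.24], [-151.56, 151.56]. Speed limits (degrees/s): [147.25, 147.25, 172.46, 180, 180, 180].

## Interface

Orientations are given as [roll, pitch, yaw] about the fixed x, y, z axes, in that order (R = Rz(yaw) Ry(pitch) Rx(roll)).
In Python, from station import r gives the robot as it stands. The module is installed in compiled form; this text tells all that it offers. Calls block until the motion is done:
- r.reach(position, orientation): joint-space move of the TCP to a pose.
- r.servo_line(position, rotation=None, speed=0.15): straight line of the TCP; rotation=None keeps the orientation; speed is the mean speed in m/s.
- r.move_joints(angles): joint-space move.
- r.let_go() and r.grab(squeeze=None): open the fingers fully, or close them until they stop; squeeze is the grip in N (None keeps the last).
- r.wait(seconds).
- r.inverse_kinematics(position, orientation): joint angles nearest the present ones, or None.
- r.sense(): the state.
- r.snapshot(name): name is "scene" or "side" or "wrist"; returns a dict with "frame" (400x640x3 uint8, red, green, blue), "fx", "fy", "cx", "cy" (pixels), "R" (3x3) and "t" (3): a world point X has camera coordinates R X + t. Camera axes: x right, y down, z forward; pixel columns grow to the right and rows downward; lengths in m; the calibration is good to about 2 mm. A picture is of the moment at which its call begins. There is no depth.
A pose or a line that the arm cannot do raises r.IKError and nothing moves.
- r.hand_in(): hands the job in; it is judged then, once.
The state is a dict: "clock": time; "joints": joint angles; "joint_vel": joint speeds; "joint_torque": joint torques, N m; "tcp_pos": TCP position; "orientation": TCP orientation; "contact_force": force on the tool from outside, world axes, zero at the start; "torque": the same for the moment, N m; "opening": finger opening in m; "gripper_force": force on a finger pad.
Only numpy, scipy, OpenCV 4.12 (cv2) and the standard library are available. Lean on these libraries where they do the work, as an engineer would, in place of code of your own. Each camera call takes 0.05 s, during which the arm holds its last target. There are 200 camera calls.

## Working session

There is one attempt and no reset: what is moved stays moved. The work goes in short steps, each a Python script; the robot and the scene stay as the last script left them, time stands still between calls to the robot, and variables do not carry over. Pictures are saved under pics/ and viewed, at most 10 in all, crops included, and the job is handed in when it is done.

```bash
mkdir -p pics
cat > h.py <<'E'
import numpy as np,cv2,json
from station import r
def snap(n,f):
    s=r.snapshot(n); cv2.imwrite(f'pics/{f}.png',s['frame'][:,:,::-1])
    np.savez(f'pics/{f}.npz',**{k:np.array(v) for k,v in s.items()}); return s
def ray(s,u,v):
    R=np.array(s['R']);t=np.array(s['t']); d=R.T@np.array([(u-s['cx'])/s['fx'],(v-s['cy'])/s['fy'],1]); return -R.T@t,d
def onz(s,u,v,z):
    c,d=ray(s,u,v); return c+d*(z-c[2])/d[2]
def proj(s,X):
    p=(np.atleast_2d(X)@np.array(s['R']).T+s['t']); return np.c_[p[:,0]/p[:,2]*s['fx']+s['cx'],p[:,1]/p[:,2]*s['fy']+s['cy']]
def tri(obs):
    A=np.zeros((3,3));b=np.zeros(3)
    for s,u,v in obs:
        c,d=ray(s,u,v);d=d/np.linalg.norm(d);P=np.eye(3)-np.outer(d,d);A+=P;b+=P@c
    return np.linalg.solve(A,b)
E
python3 - <<'E'
from h import *
for n in('scene','side'):
    s=snap(n,n+'0'); print(n,s['fx'],s['cx'],s['cy'],np.round(-np.array(s['R']).T@s['t'],3),np.round(s['R'],3).tolist())
print(r.sense())
E
```

```text
scene 498.09620286285775 322.2687762911948 194.78648349160989 [1.37  0.24  1.258] [[-0.213, 0.977, -0.017], [0.786, 0.161, -0.597], [-0.58, -0.141, -0.802]]
side 371.5653217287664 319.1520641055181 198.04880490695137 [ 0.248 -0.881  0.711] [[0.951, -0.308, 0.02], [-0.146, -0.507, -0.85], [0.272, 0.805, -0.527]]
{'clock': 0.1, 'joints': array([ 6.98606899e+01,  5.26006298e+00,  7.05740719e+01,  7.55114682e-04,
        1.04265805e+02, -3.24822763e+00]), 'joint_vel': array([ 0.03930738, -0.13428104, -0.08652652, -0.08190619, -0.004753  ,
       -0.04112678]), 'joint_torque': array([ 1.59170442e-03, -4.47859025e+01, -4.07571995e+01,  7.00265123e-02,
        2.84647162e-02, -1.13282690e-04]), 'tcp_pos': array([0.17434855, 0.57417502, 0.40361536]), 'orientation': array([-1.79900262e+02, -6.39375888e-03,  1.63109097e+02]), 'contact_force': array([ 0.61451349, -0.01436502, -0.83828035]), 'torque': array([1.75988756e-05, 1.68905907e-03, 2.06301886e-02]), 'gripper_force': 0.0, 'opening': 0.08770176816150094}
```

View pics/scene0.png

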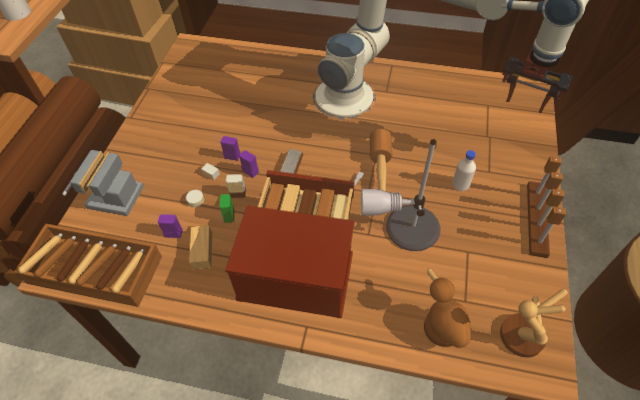

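View pics/side0.png

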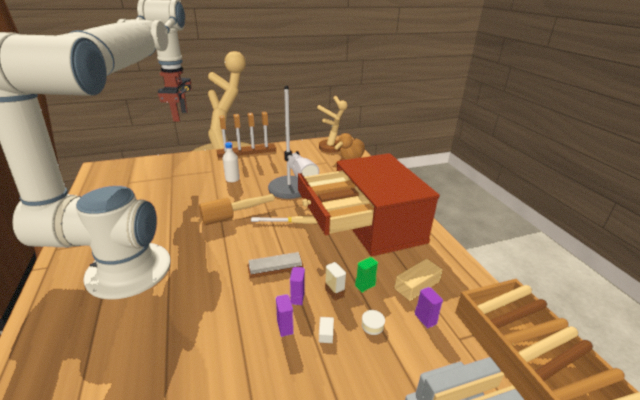

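The scene view shows the blank at about (235,184) with the green look-alike at (227,208), the open drawer at about (305,190), and the lamp head at about (380,203). In the side view the blank is at (336,278). I'll enlarge both areas.

Run:
```python
import cv2,numpy as np
a=cv2.imread('pics/scene0.png');b=cv2.imread('pics/side0.png')
def crop(i,x,y,w,h,k): return cv2.resize(i[y:y+h,x:x+w],None,fx=k,fy=k,interpolation=cv2.INTER_CUBIC)
# blank: scene x195..245 y160..230 ; side 310..390,y250..310
A=crop(a,195,160,50,60,8);B=crop(b,315,250,50,60,8)
cv2.imwrite('pics/c1.png',np.hstack([A,B]))
A=crop(a,220,120,230,150,3.4);B=crop(b,260,140,180,115,0.1)
cv2.imwrite('pics/c2.png',A);
```

```text
(no output)
```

View pics/c1.png

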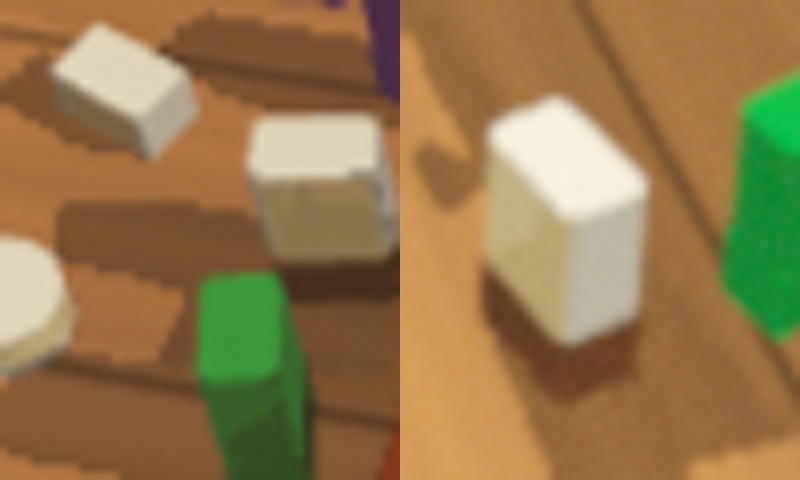

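View pics/c2.png

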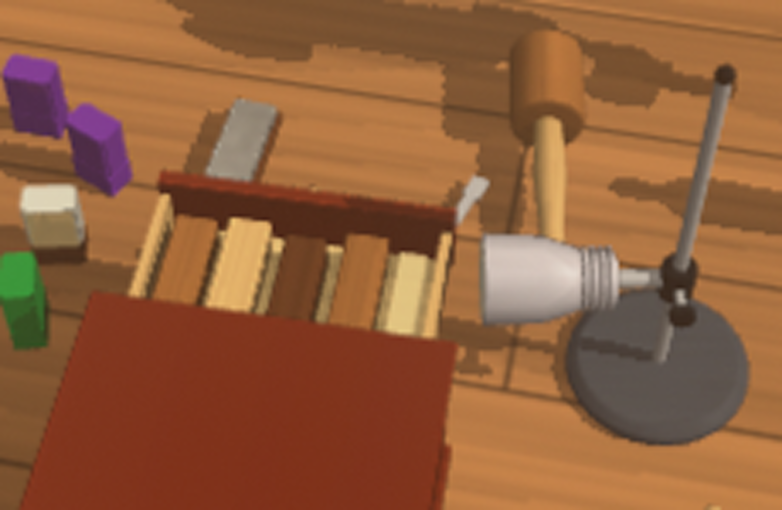

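Crop c1 gives the blank's top corners. In c2 the chest's front top edge runs from (90,292) to (457,343), the drawer board from (162,175) to (455,215), the lamp mouth is at (490,280), and the rod runs from (725,75) to (660,358). Next I'll enlarge the chest and lamp in the side view.

Run:
```python
import cv2,numpy as np
a=cv2.imread('pics/scene0.png');b=cv2.imread('pics/side0.png')
def crop(i,x,y,w,h,k): return cv2.resize(i[y:y+h,x:x+w],None,fx=k,fy=k,interpolation=cv2.INTER_CUBIC)
cv2.imwrite('pics/c3.png',crop(b,255,80,190,140,4.2))
cv2.imwrite('pics/c4.png',crop(a,220,190,200,130,4))
```

```text
(no output)
```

View pics/c3.png

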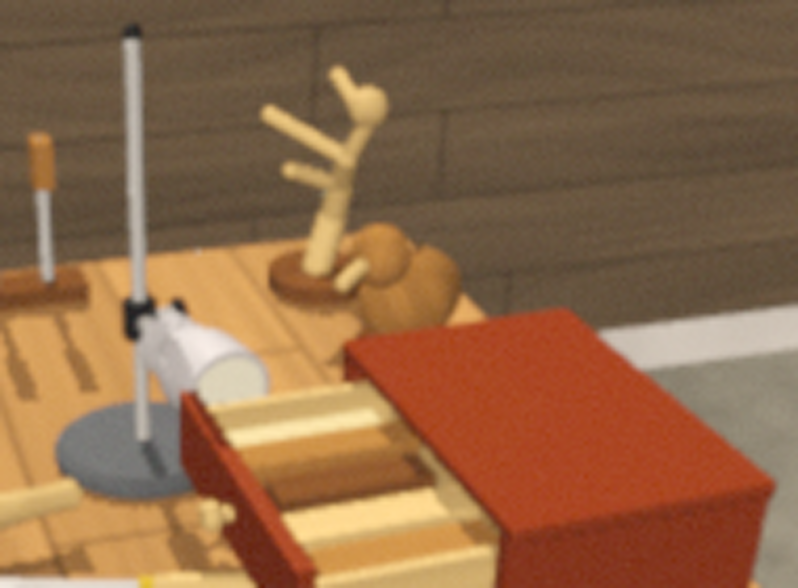

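View pics/c4.png

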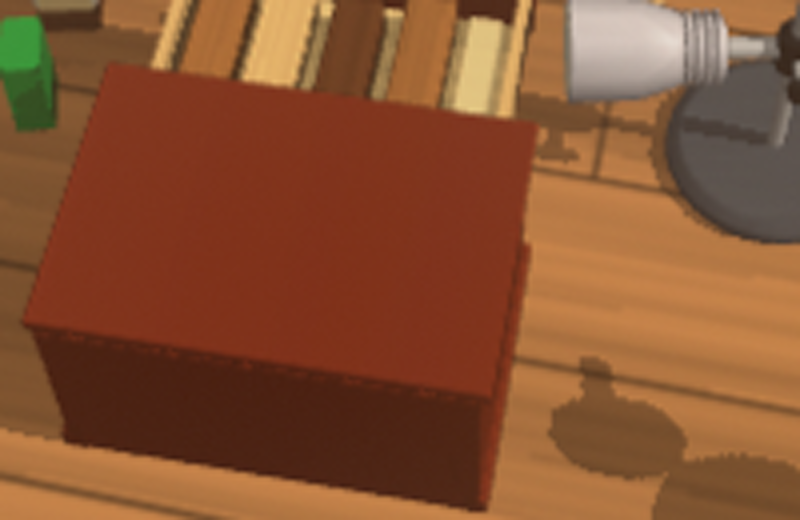

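c3 shows the chest top corners at (345,345), (567,308), (773,487) and (508,537), the lens at about (233,382), and the rod top at (132,28). c4 shows the same corners at (110,64), (539,121), (25,324) and (490,398). I'll fit the poses from these.

```bash
cat > fit.py <<'E'
from h import *
from scipy.optimize import least_squares
L=lambda f:{k:v for k,v in np.load(f'pics/{f}.npz').items()}
sc,si=L('scene0'),L('side0')
crop={'c1a':(sc,195,160,8),'c1b':(si,315-50,250,8),'c2':(sc,220,120,3.4),'c3':(si,255,80,4.2),'c4':(sc,220,190,4)}
def fit(obs,x0,model=None):
    def f(p,w=1):
        res=[]
        for P,c,u,v in obs:
            s,a,b,k=crop[c]; P=np.array(P,float)/1000
            if len(p)>3: P[0]-=p[3]
            C,S=np.cos(p[2]),np.sin(p[2]); X=[p[0]+C*P[0]-S*P[1],p[1]+S*P[0]+C*P[1],P[2]]
            o=.5-.5/k
            res.append(proj(s,X)[0]-[u/k+a-o,v/k+b-o])
        return np.ravel(res)
    q=least_squares(f,x0,loss='soft_l1'); print(np.round(q.x,4),'yaw',np.round(np.degrees(q.x[2]),2)); print(np.round(f(q.x).reshape(-1,2),1).tolist()); return q.x
T=175
ch=fit([((-100,-146,T),'c4',110,64),((-100,146,T),'c4',539,121),((100,-146,T),'c4',25,324),((100,146,T),'c4',490,398),
 ((-100,146,T),'c3',345,345),((100,146,T),'c3',567,308),((100,-146,T),'c3',773,487),((-100,-146,T),'c3',508,537)],[.6,0,0])
lp=fit([((0,0,385),'c2',726,70),((0,0,385),'c3',132,28),((0,-160,135),'c2',488,279),((0,-160,135),'c3',233,382),((0,0,18),'c2',660,360),((0,0,18),'c3',145,440)],[.6,.3,0])
bl=fit([((-24,15,80),'c1a',380,114),((-24,-15,80),'c1a',256,116),((24,-15,80),'c1a',252,180),((24,15,80),'c1a',384,180)] and
 [((24,15,80),'c1a',256,116),((-24,15,80),'c1a',380,114),((-24,-15,80),'c1a',384,180),((24,-15,80),'c1a',252,180),
 ((24,15,80),'c1b',488,130),((-24,15,80),'c1b',558,97),((-24,-15,80),'c1b',648,183),((24,-15,80),'c1b',572,218)][:4],[.5,-.15,-1.57])
for c,pts in {'c1a':[(256,116),(380,114),(384,180),(252,180)],'c1b':[(488,130),(558,97),(648,183),(572,218)]}.items():
    s,a,b,k=crop[c]
    P=np.array([onz(s,u/k+a-.44,v/k+b-.44,.08) for u,v in pts]);print(c,np.round(P[:,:2],4).tolist(),P.mean(0).round(4))
C,S=np.cos(ch[2]),np.sin(ch[2])
for P,c,u,v in [((-126,),'c2',162,173),((126,),'c2',455,211),((126,),'c3',183,395)]:
    s,a,b,k=crop[c];X=onz(s,u/k+a-.4,v/k+b-.4,.161)[:2]-ch[:2];print('drawer corner in chest',[round(C*X[0]+S*X[1],4),round(-S*X[0]+C*X[1],4)])
C,S=np.cos(lp[2]),np.sin(lp[2])
lens=np.array([lp[0]+S*.16,lp[1]-C*.16,.135]);print('lens',lens,'target',lens+.1*np.array([S,-C,0]))
E
python3 fit.py
```

```text
[0.754  0.0072 0.0287] yaw 1.64
[[-0.4, -1.3], [0.3, 0.2], [-1.5, -0.7], [0.1, 0.1], [-1.3, -1.9], [-0.2, -0.6], [1.0, -1.4], [0.5, -1.5]]
[0.5284 0.3112 0.215 ] yaw 12.32
[[0.6, 0.1], [0.1, -1.4], [-1.9, 1.0], [-0.6, 2.8], [-0.1, -0.2], [-0.4, -1.2]]
[ 0.4968 -0.2459 -1.2269] yaw -70.3
[[-0.1, 5.3], [0.3, 3.8], [-0.5, -12.0], [0.3, -10.3]]
c1a [[0.4992, -0.27], [0.4888, -0.2237], [0.5191, -0.2124], [0.5291, -0.2613]] [ 0.509  -0.2418  0.08  ]
c1b [[0.4906, -0.2255], [0.5167, -0.2174], [0.5298, -0.262], [0.5023, -0.2695]] [ 0.5099 -0.2436  0.08  ]
drawer corner in chest [np.float64(-0.2344), np.float64(-0.1254)]
drawer corner in chest [np.float64(-0.2365), np.float64(0.1228)]
drawer corner in chest [np.float64(-0.2372), np.float64(0.1159)]
lens [0.56252233 0.15493039 0.135     ] target [0.58385923 0.05723323 0.135     ]
```

Drawer is about 0.136 m open and the lens is partly hidden by it. I'll shut the drawer first, pressing on the board beside the knob, then look again.

Run:
```python
from h import *
ch=np.array([.754,.0072]);a=np.radians(1.64);C,S=np.cos(a),np.sin(a)
W=lambda x,y,z:[ch[0]+C*x-S*y,ch[1]+S*x+C*y,z]
f=lambda:(lambda s:(round(s['clock'],2),s['tcp_pos'].round(4),s['contact_force'].round(1)))(r.sense())
j=r.sense()['joints']; 
r.grab(20)
o=[180,0,1.64]
r.reach([.11,.36,.42],[180,0,163.1]);print(f())
r.reach(W(-.31,-.045,.40),o);print(f(),r.sense()['joints'].round(0))
r.servo_line(W(-.29,-.045,.300),speed=.15);print(f())
x=-.29
r.servo_line(W(-.135,-.045,.300),speed=.08);print(f())
x=-.135
f0=None
while x<-.095:
    x+=.0025; r.servo_line(W(x,-.045,.300),speed=.04); q=f();print(x,q)
    if q[2][0]<-9: break
```

```text
(2.34, array([0.1101, 0.3604, 0.4202]), array([-0.4,  0.4, -0.2]))
(4.25, array([ 0.4455, -0.046 ,  0.4   ]), array([-0.5, -0.6, -0.1])) [-10. -18.  93.   0. 106.  78.]
(5.08, array([ 0.4655, -0.0459,  0.301 ]), array([-0.1, -1. ,  0.3]))
(7.17, array([ 0.6202, -0.0418,  0.3002]), array([-0.2, -0.3, -1. ]))
-0.1325 (7.42, array([ 0.6229, -0.0417,  0.3002]), array([-0.2, -0.4, -0.4]))
-0.13 (7.67, array([ 0.6256, -0.0415,  0.3002]), array([-0.3, -0.2,  0. ]))
-0.1275 (7.92, array([ 0.6281, -0.0414,  0.3001]), array([ 0.1, -0.2,  0.4]))
-0.125 (8.17, array([ 0.6305, -0.0413,  0.3   ]), array([-0.2,  0.3, -0.3]))
-0.1225 (8.42, array([ 0.633 , -0.0413,  0.2999]), array([-0.2,  0. ,  0.3]))
-0.12 (8.67, array([ 0.6355, -0.0412,  0.3   ]), array([ 0.3, -0.4, -1. ]))
-0.1175 (8.92, array([ 0.638 , -0.0412,  0.3   ]), array([ 0.4,  0. , -0.3]))
-0.11499999999999999 (9.17, array([ 0.6405, -0.0411,  0.3   ]), array([ 0.4, -0.8,  0.4]))
-0.11249999999999999 (9.42, array([ 0.643, -0.041,  0.3  ]), array([-0.5,  0.4, -0.1]))
-0.10999999999999999 (9.67, array([ 0.6442, -0.041 ,  0.3   ]), array([-11.4,  -0.4,   3.6]))
```

Run:
```python
from h import *
p=r.sense()['tcp_pos']
r.servo_line([p[0]-.03,p[1],.30],speed=.12)
r.servo_line([p[0]-.05,p[1],.42],speed=.2)
snap('side','side1');w=snap('wrist','wrist1')
r.let_go()
r.reach([.5095-.0,-.2427,.45],[180,0,14]);w=snap('wrist','wrist2');snap('scene','scene1')
print(r.sense()['joints'].round(1),r.sense()['clock'],np.round(w['R'],2).tolist(),(-np.array(w['R']).T@w['t']).round(3))
a=cv2.imread('pics/side1.png');b=cv2.imread('pics/wrist2.png')
A=cv2.resize(a[80:200,260:420],None,fx=5,fy=5,interpolation=cv2.INTER_CUBIC);
cv2.imwrite('pics/d1.png',A)
c=cv2.imread('pics/wrist1.png')
cv2.imwrite('pics/d2.png',np.vstack([cv2.resize(b,(480,300)),cv2.resize(c,(480,300))]))
```

```text
[-28.8   0.5  70.8   0.  108.7  47.1] 13.2917 [[0.24, -0.97, 0.0], [-0.93, -0.23, 0.27], [-0.26, -0.07, -0.96]] [ 0.581 -0.224  0.43 ]
```

View pics/d1.png

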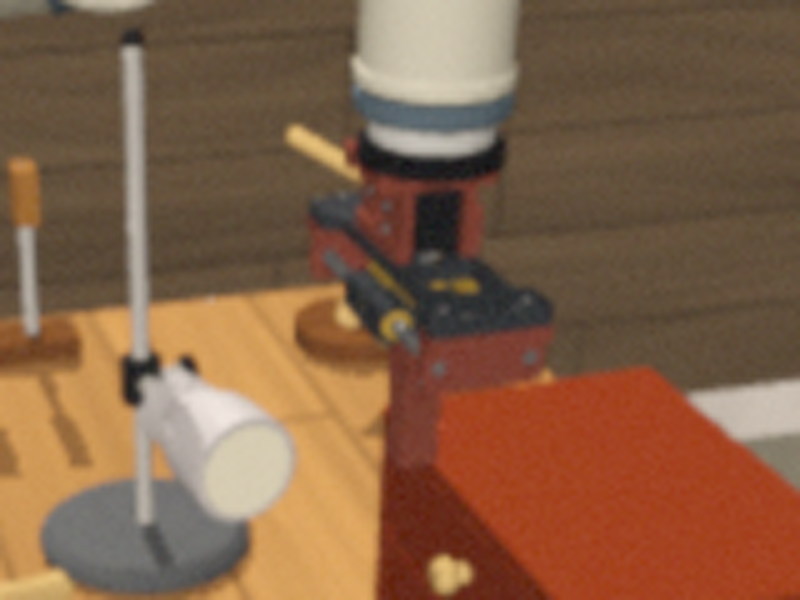

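View pics/d2.png

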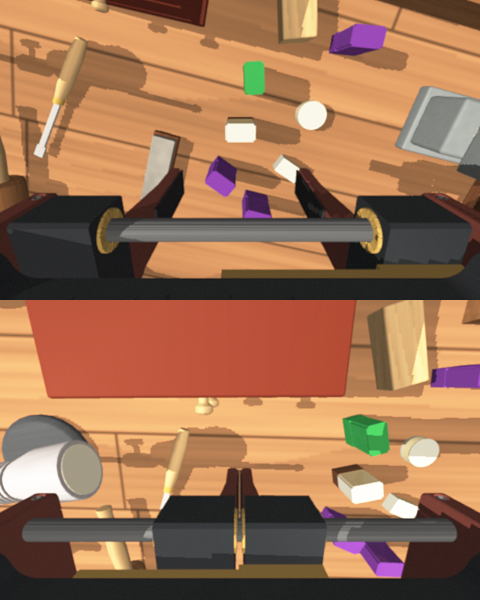

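The drawer looks flush in both views. In d1 the lens centre is at about (246,470). In d2 it's at about (82,172) in the lower picture, and the blank is at (240,130) in the upper. I'll enlarge the two wrist views.

Run:
```python
import cv2,numpy as np
b=cv2.imread('pics/wrist2.png');c=cv2.imread('pics/wrist1.png')
A=cv2.resize(b[150:200,290:350],None,fx=6.6,fy=6.6,interpolation=cv2.INTER_CUBIC)
B=cv2.resize(c[175:290,60:160],None,fx=4,fy=4,interpolation=cv2.INTER_CUBIC)
H=460;A=cv2.copyMakeBorder(A,0,H-A.shape[0],0,0,0)
B=cv2.copyMakeBorder(B,0,H-B.shape[0],0,0,0);print(A.shape,B.shape)
cv2.imwrite('pics/e1.png',np.hstack([A,B]))
```

```text
(460, 396, 3) (460, 400, 3)
```

View pics/e1.png

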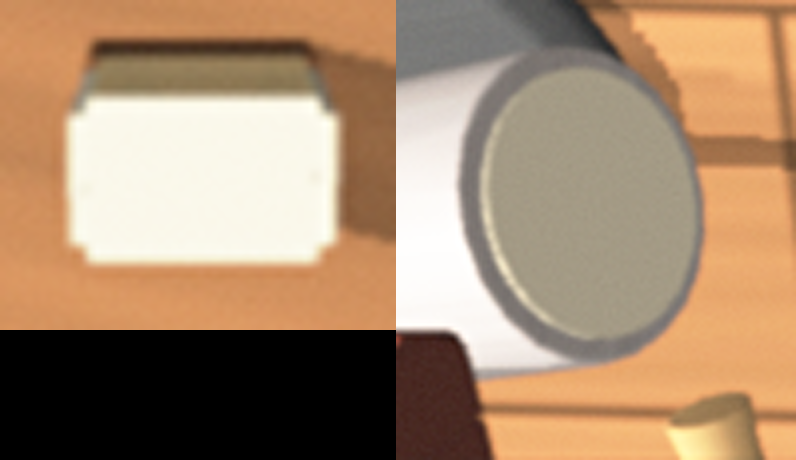

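```bash
cat > fit2.py <<'E'
from h import *
from scipy.optimize import least_squares
L=lambda f:{k:v for k,v in np.load(f'pics/{f}.npz').items()}
sc,s0,s1,w1,w2=[L(f) for f in('scene0','side0','side1','wrist1','wrist2')]
px=lambda u,v,a,b,k:np.array([u/k+a-.5+.5/k,v/k+b-.5+.5/k])
P=[onz(w2,*px(u,v,290,150,6.6),.08)[:2] for u,v in[(67,95),(339,95),(339,264),(67,264)]]
print('blank',np.round(P,4).tolist(),np.mean(P,0).round(4)); e=P[0]-P[1]+P[3]-P[2]; print('long axis deg',np.degrees(np.arctan2(e[1],e[0])),np.linalg.norm(e)/2)
lw=px(591-396,203,60,175,4);ls=px(246,470,260,80,5);lc=px(488,279,220,120,3.4)
print('lens onz',[onz(s,*q,.135).round(4) for s,q in((w1,lw),(s1,ls),(sc,lc))],'tri',tri([(w1,*lw),(s1,*ls)]).round(4))
rt=[(sc,px(726,70,220,120,3.4)),(s0,px(132,28,255,80,4.2))];print('rod top',tri([(s,*q) for s,q in rt]).round(4),[onz(s,*q,.385).round(4) for s,q in rt])
print('rod foot',[onz(s,*q,.015).round(4) for s,q in((sc,px(660,360,220,120,3.4)),(s0,px(145,440,255,80,4.2)))])
ext=np.array([px(482-396,200,60,175,4)[0],px(700-396,0,60,175,4)[0],px(0,66,60,175,4)[1],px(0,340,60,175,4)[1]])
th=np.linspace(0,2*np.pi,90)
def lens(p): return np.array([p[0]+np.sin(p[2])*.16,p[1]-np.cos(p[2])*.16,.135])
def f(p):
    l=lens(p);c=l+.032*(np.outer(np.cos(th),[np.cos(p[2]),np.sin(p[2]),0])+np.outer(np.sin(th),[0,0,1]))
    q=proj(w1,c);res=list(np.array([q[:,0].min(),q[:,0].max(),q[:,1].min(),q[:,1].max()])-ext)
    res+=list(proj(s1,l)[0]-ls)
    for s,q in rt: res+=list(proj(s,[p[0],p[1],.385])[0]-q)
    res+=list(proj(sc,[p[0],p[1],.015])[0]-px(660,360,220,120,3.4))
    return np.array(res)
q=least_squares(f,[.54,.31,.1],loss='soft_l1');print('lamp',q.x.round(4),'yaw',np.degrees(q.x[2]).round(2),'lens',lens(q.x).round(4));print(f(q.x).round(1))
E
python3 fit2.py
```

```text
blank [[0.5175, -0.2167], [0.5293, -0.2641], [0.499, -0.2723], [0.4869, -0.2238]] [ 0.5082 -0.2442]
long axis deg 103.99451715698491 0.049438607285256994
lens onz [array([0.558 , 0.1567, 0.135 ]), array([0.5598, 0.1543, 0.135 ]), array([0.5581, 0.1594, 0.135 ])] tri [0.5592 0.1551 0.1356]
rod top [0.5267 0.3096 0.3818] [array([0.5285, 0.3098, 0.385 ]), array([0.5241, 0.2952, 0.385 ])]
rod foot [array([0.5272, 0.3118, 0.015 ]), array([0.5289, 0.3074, 0.015 ])]
lamp [0.5272 0.3108 0.1981] yaw 11.35 lens [0.5587 0.1539 0.135 ]
[ 1.1 -1.2  0.2 -0.5 -0.3  0.1  0.5 -0.3 -0.2 -1.3 -0.3 -0.1]
```

Lamp yaw is about 11.4°, which puts the target at (0.5785, 0.0563, 0.135). The blank is at (0.5087, -0.2436) with its long axis at 104°, and the gripper is already square to it. Next I'll grasp and lift it.

Run:
```python
from h import *
g=lambda:(lambda s:(round(s['clock'],2),s['tcp_pos'].round(4),s['contact_force'].round(1),round(s['opening'],4),round(s['gripper_force'],1)))(r.sense())
b=[.5087,-.2436]
r.servo_line(b+[.45],speed=.1)
r.servo_line(b+[.30],speed=.2);r.servo_line(b+[.220],speed=.1);r.wait(.2);print(g())
r.grab(40);print(g())
if r.sense()['opening']>.04:
    r.servo_line(b+[.26],speed=.08);print(g())
    r.servo_line(b+[.38],speed=.2);print(g())
    snap('wrist','wrist3');snap('side','side3');snap('scene','scene3')
a=[cv2.imread(f'pics/{n}.png') for n in('wrist3','side3')]
cv2.imwrite('pics/f.png',np.hstack([cv2.resize(x[60:360,y:y+200],None,fx=2,fy=2) for x,y in((a[0],220),(a[1],250))]))
```

```text
(15.59, array([ 0.5089, -0.2437,  0.2209]), array([ 0. ,  0.2, -0.2]), 0.0876, 0.0)
(16.29, array([ 0.5087, -0.2436,  0.22  ]), array([-0.2,  0.1, -0.3]), 0.0478, 40.0)
(16.94, array([ 0.5087, -0.2436,  0.2602]), array([ 0.4, -0.2, -2.1]), 0.0479, 40.0)
(17.69, array([ 0.5087, -0.2436,  0.3782]), array([-0.5, -0.1, -1.2]), 0.048, 40.0)
```

The grip is good: opening 48 mm at 40 N, carrying the weight. Now I'll carry it to the beam.

Run:
```python
from h import *
g=lambda:(lambda s:(round(s['clock'],2),s['tcp_pos'].round(4),s['orientation'].round(1),s['contact_force'].round(1),round(s['opening'],4),round(s['gripper_force'],1)))(r.sense())
t=[.5785,.0563]
r.reach(t+[.38],[180,0,101.4]);print(g())
r.servo_line(t+[.301],speed=.08);r.wait(.5);print(g(),r.sense()['joints'].round(1))
snap('side','side4');snap('scene','scene4');snap('wrist','wrist4')
a,b=cv2.imread('pics/scene4.png'),cv2.imread('pics/side4.png')
A=cv2.resize(a[120:260,280:440],None,fx=2.5,fy=2.5,interpolation=cv2.INTER_CUBIC)
B=cv2.resize(b[110:250,260:420],None,fx=2.5,fy=2.5,interpolation=cv2.INTER_CUBIC)
C=cv2.resize(cv2.imread('pics/wrist4.png'),(400,250))
D=cv2.resize(a,(400,250))
cv2.imwrite('pics/g.png',np.vstack([np.hstack([A,B]),np.hstack([C,D])]))
```

```text
(19.02, array([0.5785, 0.0556, 0.3797]), array([-180. ,    0. ,  101.3]), array([ 0. ,  0. , -0.8]), 0.0482, 40.0)
(20.65, array([0.5785, 0.0563, 0.301 ]), array([180. ,   0. , 101.4]), array([-0.4, -0.1, -1.3]), 0.0474, 40.0) [ 2.2  2.6 83.8  0.  93.7 -9.2]
```

View pics/g.png

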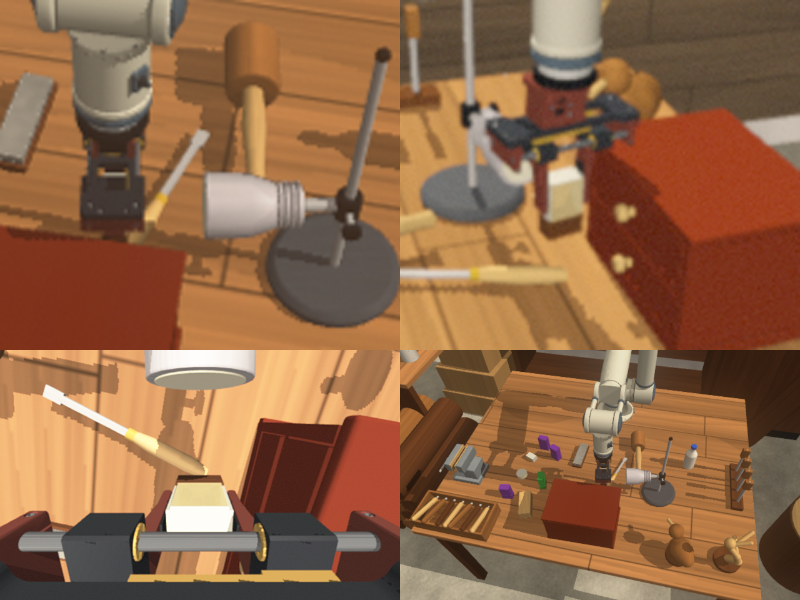

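The picture shows the blank upright in the beam. In the wrist view it's centred on the lamp mouth (both near column 200) and square to it. The drawer is flush and nothing else looks moved.

```bash
python3 -c "
from station import r
s=r.sense();print(s['clock'],s['opening'],s['gripper_force'],abs(s['joint_vel']).max());print(r.hand_in())"
```

```text
20.8 0.04826346071322499 39.99970257282257 0.08499819922618124
the job is handed in; nothing more can be done
None
```

I shut the drawer, picked the blank up by its frosted edges, and handed the job in at 20.8 s with it held steady in the beam, square to the lamp and about 10 cm from the lens. I have no verdict back, and I judged the drawer as fully shut from it reaching a hard stop and looking flush in the pictures.

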